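# Open the touch-latch cupboard of the pot stall

## Task

The taller of the two pale laminate cupboards on the pot-stall table has a handleless push-to-open door. Press the door in near its free edge, the right-hand one seen from the robot, and draw the hand back so that it springs ajar by itself, then put a fingertip behind it and push it wide open, about square to the cupboard or further, and let go. Leave the other cupboard shut and all the pots standing where they are.

Things in the scene. Friction and masses are not known exactly. Their poses are not given: they have to be found in the camera images.
- tall_cupboard: Cupboard to open: fixed pale laminate carcass 180 deep (x) x 180 wide (y) x 170 mm high, one plain door in front. Origin: centre of its underside; own -x is its front (to the robot), +y its left seen from the robot, z up. Carcass front at x -90 mm; shut door 14 mm thick: inner face x -97, outer face x -111, y -90 to 90, z 4 to 170 mm. The two cupboards may change places
- tall_cupboard_door (a joint): Its door, hinged on the left (+y) upright edge, free edge on the right. 0 = shut and latched; grows (rad) as the free edge swings out to the robot, at most 1.75. Pressed in to its stop (7 mm at the free edge, 5 to 8 N, joint about -0.038) and released, a spring kicks it out to about 0.42 rad (free edge 75 mm out). Past that it swings with light friction, stays where left and does not latch again
- tall_cupboard_press (a point): Point on the outer face of the tall cupboard's door (moves with it), 30 mm from the free edge, 40 mm below its top, 150 mm from the hinge: a good place to press. Own x points through the door to the inside
- tall_cupboard_hinge (a point): Fixed point on that door's hinge axis (upright, at the inner face's left edge), at the height of the cupboard's top. Axes as the cupboard's. The door reaches 180 mm from here
- low_cupboard: The other cupboard, not to be opened: fixed, lower and wider, 180 mm deep x 240 mm wide x 110 mm high, same make with a door of its own over its front (front face at x = -111 mm). Origin: centre of its underside, axes as for the tall one
- low_cupboard_door (a joint): The low cupboard's door, with the same kind of push catch; must stay shut. Hinged about the upright edge on its left (+y of the cupboard), so its free edge is on the right. 0 = shut and latched, grows (rad) as the free edge swings out towards the robot, at most 1.75
- pot_tall: Cream ribbed pot on the tall cupboard's roof, at the back: loose stoneware pot, 60 mm high, 62 to 68 mm across, about 0.16 kg; a bystander, to be left standing where it is. Origin: centre of its underside, z up
- pot_low: Black rounded pot on the low cupboard's roof: loose stoneware pot, 60 mm high, 62 to 68 mm across, about 0.16 kg; a bystander, to be left standing where it is. Origin: centre of its underside, z up
- pot_left: Red flared pot on the table at the far left: loose stoneware pot, 60 mm high, 62 to 68 mm across, about 0.16 kg; a bystander, to be left standing where it is. Origin: centre of its underside, z up
- pot_right: Cream rounded pot on the table at the far right: loose stoneware pot, 60 mm high, 62 to 68 mm across, about 0.16 kg; a bystander, to be left standing where it is. Origin: centre of its underside, z up

How it is judged:
By the outcome, as a careful person would: the job done as asked, in the order asked, and still so for the second after the job is handed in, with the robot touching nothing.
It also fails if it takes over 51 s, if anything falls off the work surface, if the arm or the gripper's body presses on something with over 40 N, if the wrist force passes 120 N, or if a joint passes its speed limit or range.

## Robot

A 6-joint arm with a two-finger parallel gripper is mounted at the origin on the work surface. World frame = base frame: x ahead of the robot, y to its left, z up, the work surface at z = 0. Lengths are in m, angles in rad, forces in N, time in s.
With the tool pointing down it reaches from about 0.35 to 0.975 m from the base axis. Payload 7.1 kg.
Tool frame: the origin (TCP) lies midway between the tips of the shut fingers; the grasp point (between the pads) lies 19 mm behind it (ctrl.grip_depth is the distance from the TCP to the grasp point, in m); x points along the fingers, z is the direction in which the jaws open and shut, and the axes are right-handed (so a half turn about x gives the same grasp; the last joint's range is limited). The gripper opens to 88 mm and grips with 3 to 60 N. Pads are 20 mm wide; open, the fingers measure 115 mm over their backs; the gripper's body (75 mm by 178 mm) begins 61 mm behind the grasp point.
Start: joints at [1.148, 0.423, 1.63, -0, 1.089, -0.019], TCP at [0.246, 0.575, 0.223] pointing down, gripper open.
Joint ranges: [-3, 3], [-0.9, 2.11], [0.09, 2.58], [-1.31, 4.45], [0.11, 2.69], [-2.54, 2.54]. Speed limits (rad/s): [2.39, 2.39, 3.01, 3.14, 3.14, 3.14].

## Interface

Orientations are given as [roll, pitch, yaw] about the fixed x, y, z axes, in that order (R = Rz(yaw) Ry(pitch) Rx(roll)).
In Python, from station import ctrl gives the robot as it stands.
- The arm moves only by the tool drive_tool, never from a script. Its argument "steps" is a list that holds one entry, the list of rows, each a list of 6 numbers: the shift along the tool's x, y, z each as a share of 0.15 m, from -1 to 1, then the turn, a rotation vector about the tool's x, y, z each as a share of 2 rad, from -1 to 1. In form: [[[dx, dy, dz, rx, ry, rz], ...]]. A call has 1 to 5 rows; each row shifts and turns the pose as measured when the row begins, along the tool's axes as they then stand; what a row does not reach is not made up. A row lasts 1/12 s, in which the tool goes at most 41.7 mm and 7.16 degrees, less where a joint would pass 70% of its speed; a pose out of reach is approached as far as the arm can. A call with a number of a shift or a turn outside -1 to 1 is refused whole. A call with a gripper value outside its range is refused whole. "gripper" is the opening, from 0 (shut) to 1 (fully open), set as the call begins (left out, the last holds). The fingers move at their own pace and stop on an object; "newtons" is the grip in N (left out, the last holds). Time passes only in rows, so rows that do not move let the fingers close. It gives the time, the measured TCP pose, the force and the opening at its end, in the units of the state.
- ctrl.get_state(): the state, without advancing time (a new reading comes with each control period).
- ctrl.read_camera(name): name is "scene" or "top" or "wrist"; returns (picture, depth): 400x640x3 uint8, red, green, blue; 400x640 float32, m along the optical axis (not along the pixel's ray), 0 where there is no reading.
- ctrl.get_calibration(name): a dict with "fx", "fy", "cx", "cy" (pixels), "k1" (the pictures are not rectified: a ray, as slopes to the right and down, at radius r is drawn at 1 + k1 r^2 times it, then the intrinsics apply), "R" (3x3) and "t" (3): a world point X has camera coordinates R X + t; the wrist camera has in their place "tool_from_camera" (4x4, takes a point from camera to tool coordinates, whose origin is the TCP and whose axes are the tool frame's). Camera axes: x right, y down, z forward; pixel columns grow to the right and rows downward; lengths in m; the calibration is good to about 2 mm. A picture is of the moment at which its call begins: read the wrist's pose just before it. get_calibration takes no time and is no camera call.
- ctrl.sign_off(): hands the job in, once; it reports no verdict.
The state is a dict: "time": time; "q": joint angles; "qd": joint speeds; "effort": joint torques, N m; "tool_pos": TCP position; "orientation": TCP orientation; "contact_force": force on the tool from outside, world axes, zero at the start; "wrist_torque": the same for the moment, N m; "finger_gap": opening from 0.0 (shut) to 1.0 (fully open).
Only numpy, scipy, OpenCV 4.12 (cv2) and the standard library are available. Lean on these libraries where they do the work, as an engineer would, in place of code of your own. Each camera call takes 0.05 s, during which the arm holds its last target. There are 200 camera calls.

## Working session

There is one attempt and no reset: what is moved stays moved. The work goes in short steps, Python scripts to look and compute and a tool call to move; the robot and the scene stay as the last step left them, time stands still between calls to the robot, and variables do not carry over. Pictures are saved under pics/ and viewed, about 8 in all and at most 12, crops included, and the job is handed in when it is done.

Besides the shell and the picture viewer there is one more tool, called after "Request:" as name(argument=value, ...), one argument or row to a line, values as JSON. drive_tool: Moves the arm, as the interface text tells. Its arguments: {"type":"object","properties":{"steps":{"type":"array","items":{"type":"array","items":{"type":"array","items":{"type":"number"}}}},"gripper":{"type":"number"},"newtons":{"type":"number"}},"required":["steps"]}

```bash
mkdir -p pics
cat > h.py <<'E'
import numpy as np, cv2
from station import ctrl
def snap(n,f):
    im,d=ctrl.read_camera(n); cv2.imwrite('pics/'+f,im[:,:,::-1]); np.save('pics/'+f[:-4]+'.npy',d); return im,d
def pts(n,d):
    c=ctrl.get_calibration(n); h,w=d.shape
    K=np.array([[c['fx'],0,c['cx']],[0,c['fy'],c['cy']],[0,0,1.]])
    uv=np.stack(np.meshgrid(np.arange(w),np.arange(h)),-1).reshape(-1,1,2).astype(float)
    r=cv2.undistortPoints(uv,K,np.array([c['k1'],0,0,0.])).reshape(h,w,2)
    X=np.dstack([r*d[...,None],d])
    return (X-np.array(c['t']))@np.array(c['R'])
E
python3 - <<'E'
from h import *
s,d=snap('scene','s0.png'); t,e=snap('top','t0.png')
cv2.imwrite('pics/both.png',cv2.resize(np.vstack([s,t])[:,:,::-1],(480,600)))
for n in('scene','top'):
    c=ctrl.get_calibration(n);print(n,-np.array(c['R']).T@np.array(c['t']),c['fx'],c['k1'])
print(ctrl.get_state())
E
```

```text
scene [ 0.62039816 -0.65022173  1.42830549] 440.1781616178698 -0.11090258284888412
top [0.31265294 0.02827377 1.55716615] 492.1001593539904 -0.11006512894335053
{'time': 0.1, 'q': array([ 1.14802166e+00,  4.23734195e-01,  1.63059339e+00,  2.23266622e-05,
        1.08863373e+00, -1.90181757e-02]), 'qd': array([ 0.00011154, -0.00059735, -0.00256977,  0.00201077, -0.00034481,
       -0.00195383]), 'effort': array([-1.25850795e-03, -5.45612741e+01, -2.74324411e+01,  6.44805143e-02,
        1.87854673e-02, -4.81135737e-05]), 'tool_pos': array([0.24532238, 0.57429498, 0.22200625]), 'orientation': array([ 3.10813277,  1.56942753, -2.00802307]), 'contact_force': array([ 0.81108439,  0.13596874, -0.30486119]), 'wrist_torque': array([-0.03659947,  0.02304582,  0.0068579 ]), 'finger_gap': 1.0003190967131321}
```

View pics/both.png

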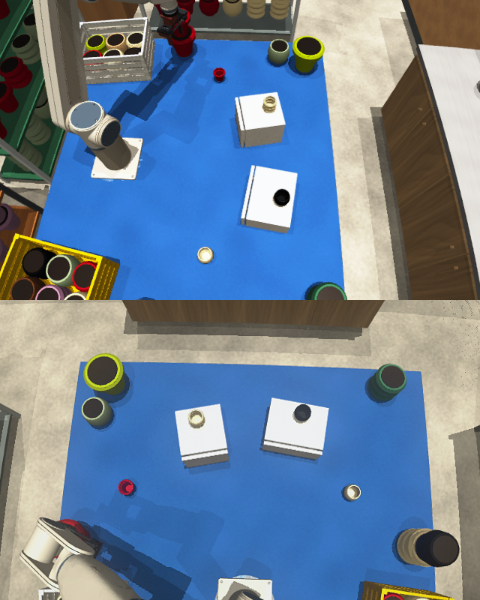

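The picture shows the tall cupboard (cream pot on its roof) on the left, near (200,435) in the lower image. The low one (black pot) is to its right near (295,428), and the red and cream pots stand on the table at (126,488) and (352,492).

Run:
```python
from h import *
t=cv2.imread('pics/t0.png'); P=pts('top',np.load('pics/t0.npy'))
z=P[...,2]; print(z[150,320])
reg=(P[...,0]>.35)&(P[...,0]<.95)&(abs(P[...,1])<.45)
for nm,lo,hi in(('tall',.155,.185),('low',.095,.125)):
    m=(reg&(z>lo)&(z<hi)&(t.min(2)>120)).astype(np.uint8)
    n,l,st,c=cv2.connectedComponentsWithStats(cv2.morphologyEx(m,cv2.MORPH_OPEN,np.ones((3,3))))
    k=1+st[1:,4].argmax(); q=P[l==k]
    r=cv2.minAreaRect(q[:,:2].astype(np.float32)*1000)
    print(nm,st[k],np.median(q[:,2]),r); print(cv2.boxPoints(r))
m=(z>.03)&(z<.3)&(P[...,0]>.1)&(P[...,0]<.9)
n,l,st,c=cv2.connectedComponentsWithStats(m.astype(np.uint8))
for k in range(1,n):
    if st[k,4]>60: q=P[l==k]; print(st[k],q.min(0).round(3),q.max(0).round(3))
```

```text
0.0023188141618900706
tall [ 234  139   68   68 3204] 0.16938924001483635 ((684.082275390625, 194.04876708984375), (184.11097717285156, 180.5800018310547), 11.383126258850098)
[[576.01715  264.39386 ]
 [611.658     87.36596 ]
 [792.1474   123.703674]
 [756.50653  300.73157 ]]
low [ 353  131   85   69 3943] 0.10945603967101485 ((737.335693359375, -192.1311492919922), (241.8175506591797, 185.0198516845703), 81.52689361572266)
[[ 628.0202   -298.08932 ]
 [ 811.02057  -325.3511  ]
 [ 846.6512    -86.17297 ]
 [ 663.6508    -58.911194]]
[112 102  51  23 882] [0.843 0.54  0.031] [0.9   0.697 0.165]
[503 117  34  16 318] [ 0.881 -0.639  0.03 ] [ 0.9   -0.551  0.137]
[ 109  129   41   39 1207] [0.719 0.597 0.03 ] [0.832 0.712 0.118]
[ 350  131   88   80 5293] [ 0.61  -0.323  0.03 ] [ 0.842 -0.057  0.177]
[ 234  139   71   83 4517] [0.559 0.084 0.03 ] [0.789 0.295 0.234]
[157 239  22  21 238] [0.429 0.469 0.03 ] [0.492 0.537 0.065]
[459 246  22  22 200] [ 0.434 -0.464  0.03 ] [ 0.5   -0.402  0.066]
[ 78 292  41  25 337] [0.249 0.618 0.035] [0.317 0.737 0.221]
[ 531  304   82   53 3360] [ 0.177 -0.756  0.03 ] [ 0.324 -0.622  0.274]
[488 376  40  12 198] [ 0.1   -0.553  0.031] [ 0.11  -0.486  0.204]
```

```bash
cat >> h.py <<'E'
from scipy.spatial.transform import Rotation as Ro
a=np.radians(11.4); U=np.array([np.cos(a),np.sin(a),0]); V=np.array([-np.sin(a),np.cos(a),0])
C=np.array([.684,.194,0])
def own(x,y,z): return C+x*U+y*V+np.array([0,0,z])
def goal(p,zax=None):
    s=ctrl.get_state(); R=Ro.from_euler('xyz',s['orientation']).as_matrix(); p0=s['tool_pos']
    print('t',round(s['time'],2),'pos',p0.round(4),'own',((p0-C)@U).round(4),((p0-C)@V).round(4),'F',np.round(s['contact_force'],1),'gap',round(s['finger_gap'],2)); print('axes(cols)',R.round(2).tolist())
    print('target',p.round(3),'shift shares',(R.T@(p-p0)/.15).round(2), 'mm',np.linalg.norm(p-p0)*1000//1)
    if zax is not None:
        T=np.stack([[0,0,-1],np.cross(zax,[0,0,-1]),zax],1)
        print('turn shares',(Ro.from_matrix(R.T@T).as_rotvec()/2).round(3))
E
python3 - <<'E'
from h import *
for s in(1,-1): goal(own(-.111-.07,-.06,.20),s*V)
E
```

```text
t 0.1 pos [0.2453 0.5743 0.222 ] own -0.3549 0.4595 F [ 0.8  0.1 -0.3] gap 1.0
axes(cols) [[-0.0, -0.92, 0.39], [-0.0, 0.39, 0.92], [-1.0, 0.0, -0.0]]
target [0.518 0.099 0.2  ] shift shares [ 0.15 -2.92 -2.2 ] mm 548.0
turn shares [-0.301 -0.001 -0.   ]
t 0.1 pos [0.2453 0.5743 0.222 ] own -0.3549 0.4595 F [ 0.8  0.1 -0.3] gap 1.0
axes(cols) [[-0.0, -0.92, 0.39], [-0.0, 0.39, 0.92], [-1.0, 0.0, -0.0]]
target [0.518 0.099 0.2  ] shift shares [ 0.15 -2.92 -2.2 ] mm 548.0
turn shares [ 1.269e+00 -0.000e+00  1.000e-03]
```

Request:
drive_tool(
  steps=[
    [[0, 0, 0, -0.06, 0, 0], [0, 0, 0, -0.06, 0, 0], [0, 0, 0, -0.06, 0, 0], [0, 0, 0, -0.06, 0, 0], [0, 0, 0, -0.06, 0, 0]],
  ],
  gripper=0,
)

```text
time: 0.52
tool_pos: [0.2447, 0.5728, 0.2196]
orientation: [2.497, 1.565, -1.999]
contact_force: [0.3, -0.2, 0.4]
finger_gap: 0.666
```

Request:
drive_tool(
  steps=[
    [[0, -0.05, -0.25, 0, 0, 0], [0, -0.08, -0.25, 0, 0, 0], [0, -0.08, -0.25, 0, 0, 0], [0, -0.08, -0.25, 0, 0, 0], [0, -0.08, -0.25, 0, 0, 0]],
  ],
)

```text
time: 0.93
tool_pos: [0.3391, 0.402, 0.2177]
orientation: [2.215, 1.564, -2.262]
contact_force: [0.0, -0.1, -0.1]
finger_gap: 0.284
```

Request:
drive_tool(
  steps=[
    [[0, -0.08, -0.25, 0, 0, 0], [0, -0.08, -0.25, 0, 0, 0], [0, -0.08, -0.25, 0, 0, 0], [0, -0.08, -0.25, 0, 0, 0], [0, -0.08, -0.25, 0, 0, 0]],
  ],
)

```text
time: 1.35
tool_pos: [0.4431, 0.2244, 0.2173]
orientation: [2.162, 1.563, -2.312]
contact_force: [0.4, 0.4, 0.4]
finger_gap: 0.007
```

Run:
```python
from h import *
goal(own(-.111-.07,-.06,.105),V)
```

```text
t 1.35 pos [0.4431 0.2244 0.2173] own -0.2302 0.0774 F [0.4 0.4 0.4] gap 0.01
axes(cols) [[-0.01, -0.97, -0.24], [-0.01, -0.24, 0.97], [-1.0, 0.01, -0.0]]
target [0.518 0.099 0.105] shift shares [ 0.75 -0.3  -0.92] mm 184.0
turn shares [ 0.019 -0.002 -0.003]
```

Request:
drive_tool(
  steps=[
    [[0, -0.05, -0.23, 0.02, 0, 0], [0, -0.05, -0.23, 0, 0, 0], [0.1, -0.05, -0.23, 0, 0, 0], [0.2, -0.05, -0.12, 0, 0, 0], [0.2, -0.02, 0, 0, 0, 0]],
  ],
)

```text
time: 1.77
tool_pos: [0.5093, 0.1006, 0.1465]
orientation: [-2.251, 1.561, -0.491]
contact_force: [0.6, -0.2, -0.1]
finger_gap: 0.009
```

Request:
drive_tool(
  steps=[
    [[0.15, 0, 0, 0, 0, 0], [0.1, 0, 0, 0, 0, 0], [0, 0, 0, 0, 0, 0]],
  ],
)

```text
time: 2.02
tool_pos: [0.5075, 0.0969, 0.1022]
orientation: [-3.141, 1.565, -1.386]
contact_force: [0.4, -1.0, 0.2]
finger_gap: 0.004
```

Run:
```python
from h import *
s,d=snap('scene','s1.png'); t,e=snap('top','t1.png')
goal(own(-.111-.01,-.06,.105),V)
a=cv2.resize(s[90:330,280:460],(360,480)); b=cv2.resize(t[110:270,210:330],(360,480))
cv2.imwrite('pics/c1.png',np.hstack([a,b])[:,:,::-1])
```

```text
t 2.12 pos [0.5088 0.0975 0.1046] own -0.1908 -0.0599 F [-0.5  0.1  0.9] gap 0.0
axes(cols) [[0.0, -0.98, -0.18], [-0.01, -0.18, 0.98], [-1.0, -0.0, -0.01]]
target [0.577 0.111 0.105] shift shares [-0.   -0.47  0.01] mm 69.0
turn shares [-0.007 -0.003  0.002]
```

View pics/c1.png

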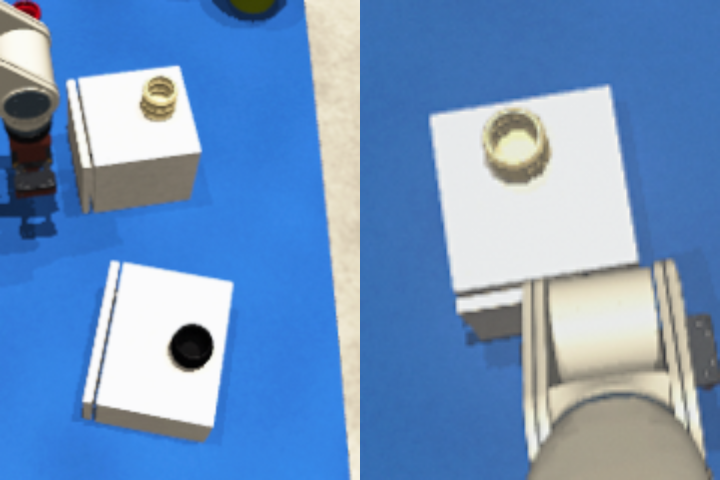

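The gripper stands in front of the tall cupboard's door near its free edge. Both doors are shut and the pots are in place.

Request:
drive_tool(
  steps=[
    [[0, -0.15, 0, 0, 0, 0], [0, -0.12, 0, 0, 0, 0], [0, -0.05, 0, 0, 0, 0], [0, 0, 0, 0, 0, 0]],
  ],
)

```text
time: 2.45
tool_pos: [0.5587, 0.108, 0.1095]
orientation: [-2.246, 1.561, -0.488]
contact_force: [0.2, -0.1, 0.5]
finger_gap: 0.005
```

Request:
drive_tool(
  steps=[
    [[0, -0.03, 0, 0, 0, 0], [0, -0.03, 0, 0, 0, 0], [0, 0, 0, 0, 0, 0]],
  ],
)

```text
time: 2.7
tool_pos: [0.5678, 0.1103, 0.1118]
orientation: [-2.127, 1.559, -0.368]
contact_force: [-0.4, 0.6, -0.4]
finger_gap: 0.007
```

Run:
```python
from h import *
goal(own(-.111-.01,-.06,.105),V)
```

```text
t 2.7 pos [0.5678 0.1103 0.1118] own -0.1305 -0.0591 F [-0.4  0.6 -0.4] gap 0.01
axes(cols) [[0.01, -0.98, -0.19], [-0.0, -0.19, 0.98], [-1.0, -0.01, -0.01]]
target [0.577 0.111 0.105] shift shares [ 0.05 -0.06 -0.01] mm 11.0
turn shares [-0.006 -0.003  0.005]
```

Request:
drive_tool(
  steps=[
    [[0.03, -0.03, 0, 0, 0, 0], [0.0, -0.03, 0, 0, 0, 0], [0, 0, 0, 0, 0, 0]],
  ],
)

```text
time: 2.95
tool_pos: [0.576, 0.112, 0.1073]
orientation: [-2.176, 1.56, -0.418]
contact_force: [0.0, -0.6, -0.9]
finger_gap: 0.009
```

Request:
drive_tool(
  steps=[
    [[0, -0.02, 0, 0, 0, 0], [0, -0.02, 0, 0, 0, 0]],
  ],
)

```text
time: 3.12
tool_pos: [0.5791, 0.1124, 0.1065]
orientation: [-2.841, 1.564, -1.082]
contact_force: [-7.0, -1.5, 4.9]
finger_gap: 0.009
```

Request:
drive_tool(
  steps=[
    [[0, -0.02, 0, 0, 0, 0], [0, 0, 0, 0, 0, 0]],
  ],
)

```text
time: 3.28
tool_pos: [0.5799, 0.1125, 0.1059]
orientation: [2.625, 1.563, -1.899]
contact_force: [-0.4, -0.4, 0.5]
finger_gap: 0.003
```

Request:
drive_tool(
  steps=[
    [[0, -0.02, 0, 0, 0, 0], [0, -0.02, 0, 0, 0, 0]],
  ],
)

```text
time: 3.45
tool_pos: [0.5805, 0.1124, 0.1051]
orientation: [1.981, 1.554, -2.543]
contact_force: [-18.7, -4.1, 11.8]
finger_gap: 0.004
```

Request:
drive_tool(
  steps=[
    [[0, -0.02, 0, 0, 0, 0], [0, -0.02, 0, 0, 0, 0]],
  ],
)

```text
time: 3.62
tool_pos: [0.5795, 0.112, 0.1043]
orientation: [1.795, 1.539, -2.728]
contact_force: [-14.5, -2.6, 9.2]
finger_gap: 0.002
```

Request:
drive_tool(
  steps=[
    [[0, 0.03, 0, 0, 0, 0], [0, 0.1, 0, 0, 0, 0], [0, 0.2, 0, 0, 0, 0], [0, 0.25, 0, 0, 0, 0], [0, 0.25, 0, 0, 0, 0]],
  ],
)

```text
time: 4.03
tool_pos: [0.4625, 0.0895, 0.1079]
orientation: [1.918, 1.55, -2.605]
contact_force: [0.5, -1.3, 0.7]
finger_gap: 0.005
```

Request:
drive_tool(
  steps=[
    [[0, 0.2, 0, 0, 0, 0], [-0.1, 0, -0.1, 0, 0, 0], [-0.2, 0, -0.2, 0, 0, 0], [-0.2, 0, -0.2, 0, 0, 0], [-0.2, 0, -0.2, 0, 0, 0]],
  ],
)

```text
time: 4.45
tool_pos: [0.4405, -0.0185, 0.2107]
orientation: [1.686, 1.534, -2.83]
contact_force: [1.7, 0.1, -0.6]
finger_gap: 0.005
```

Run:
```python
from h import *
s,d=snap('scene','s2.png'); t,e=snap('top','t2.png')
goal(own(-.12,-.14,.25),V)
a=cv2.resize(s[90:330,280:460],(360,480)); b=cv2.resize(t[110:270,210:330],(360,480))
cv2.imwrite('pics/c2.png',np.hstack([a,b])[:,:,::-1])
```

```text
t 4.55 pos [ 0.4451 -0.0206  0.2141] own -0.2766 -0.1631 F [0.4 0.  0.4] gap 0.01
axes(cols) [[-0.02, -0.98, -0.19], [-0.01, -0.19, 0.98], [-1.0, 0.03, -0.01]]
target [0.594 0.033 0.25 ] shift shares [-0.27 -1.04  0.16] mm 162.0
turn shares [-0.003 -0.004 -0.013]
```

View pics/c2.png

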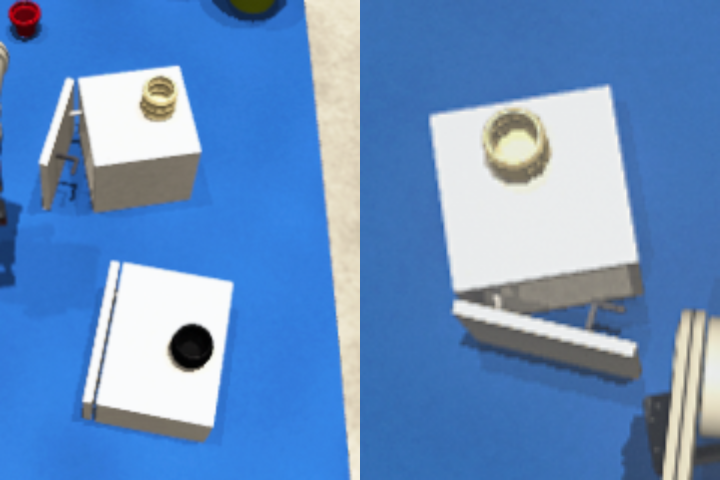

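The door has sprung ajar, with its free edge near (635,360) in the right-hand view. The low door is shut and the pots are unmoved. Next I go round the free edge and in behind it.

Request:
drive_tool(
  steps=[
    [[0, -0.1, 0.03, 0, 0, -0.013], [0, -0.25, 0.05, 0, 0, 0], [0, -0.25, 0.05, 0, 0, 0], [0, -0.25, 0, 0, 0, 0], [0, -0.15, 0, 0, 0, 0]],
  ],
)

```text
time: 4.97
tool_pos: [0.5921, 0.0313, 0.2117]
orientation: [-2.309, 1.562, -0.551]
contact_force: [0.2, 0.6, 0.6]
finger_gap: 0.009
```

Run:
```python
from h import *
goal(own(-.126,-.14,.11),V)
```

```text
t 4.97 pos [0.5921 0.0313 0.2117] own -0.1222 -0.1413 F [0.2 0.6 0.6] gap 0.01
axes(cols) [[0.01, -0.98, -0.19], [-0.0, -0.19, 0.98], [-1.0, -0.01, -0.01]]
target [0.588 0.032 0.11 ] shift shares [0.68 0.03 0.01] mm 101.0
turn shares [-0.006 -0.003  0.003]
```

Request:
drive_tool(
  steps=[
    [[0.15, 0.02, 0, 0, 0, 0], [0.2, 0, 0, 0, 0, 0], [0.2, 0, 0, 0, 0, 0], [0.1, 0, 0, 0, 0, 0], [0, 0, 0, 0, 0, 0]],
  ],
)

```text
time: 5.38
tool_pos: [0.5999, 0.0414, 0.1045]
orientation: [-1.808, 1.553, -0.043]
contact_force: [-0.3, 0.5, 0.1]
finger_gap: 0.005
```

Request:
drive_tool(
  steps=[
    [[0, 0, 0.12, 0, 0, 0], [0, 0, 0.15, 0, 0, 0], [0, 0, 0.13, 0, 0, 0], [0, 0, 0.06, 0, 0, 0], [0, 0, 0, 0, 0, 0]],
  ],
)

```text
time: 5.8
tool_pos: [0.5858, 0.1161, 0.0999]
orientation: [-1.773, 1.555, -0.006]
contact_force: [-0.4, 0.3, 1.6]
finger_gap: 0.001
```

Run:
```python
from h import *
goal(own(-.126,-.068,.11),V)
```

```text
t 5.8 pos [0.5858 0.1161 0.0999] own -0.1117 -0.057 F [-0.4  0.3  1.6] gap 0.0
axes(cols) [[0.02, -0.98, -0.19], [-0.0, -0.19, 0.98], [-1.0, -0.02, -0.0]]
target [0.574 0.102 0.11 ] shift shares [-0.07  0.09 -0.07] mm 20.0
turn shares [-0.001 -0.002  0.008]
```

Request:
drive_tool(
  steps=[
    [[-0.05, 0.09, 0.0, 0, 0, 0], [0, 0.1, 0.02, 0, 0, 0], [0, 0.1, 0.03, 0, 0, 0], [0, 0.09, 0.04, 0, 0, 0], [0, 0.09, 0.05, 0, 0, 0]],
  ],
)

```text
time: 6.22
tool_pos: [0.5169, 0.1241, 0.1083]
orientation: [-1.696, 1.542, 0.073]
contact_force: [0.6, -0.3, 0.6]
finger_gap: 0.007
```

Request:
drive_tool(
  steps=[
    [[0, 0.08, 0.06, 0, 0, 0], [0, 0.08, 0.06, 0, 0, 0], [0, 0.07, 0.07, 0, 0, 0], [0, 0.06, 0.08, 0, 0, 0], [0, 0.05, 0.08, 0, 0, 0]],
  ],
)

```text
time: 6.63
tool_pos: [0.456, 0.1656, 0.1086]
orientation: [-1.667, 1.535, 0.1]
contact_force: [0.7, -1.0, -0.5]
finger_gap: 0.008
```

```bash
cat > g.py <<'E'
from h import *
goal(own(-.097-.145,.09,.11),V)
s=ctrl.get_state()['tool_pos']-C; x,y=s@U+.097,.09-s@V
print('r',np.hypot(x,y),'phi',np.arctan2(-x,y))
E
python3 g.py
```

```text
t 6.63 pos [0.456  0.1656 0.1086] own -0.2291 0.0172 F [ 0.7 -1.  -0.5] gap 0.01
axes(cols) [[0.04, -0.98, -0.19], [0.0, -0.19, 0.98], [-1.0, -0.04, -0.0]]
target [0.429 0.234 0.11 ] shift shares [-0.01  0.09  0.48] mm 73.0
turn shares [-0.002 -0.002  0.018]
r 0.15085412552420818 phi 1.0674127081613598
```

Request:
drive_tool(
  steps=[
    [[0, 0.05, 0.08, 0, 0, 0.01], [0, 0.03, 0.09, 0, 0, 0.01], [0, 0.02, 0.1, 0, 0, 0], [0, 0.0, 0.1, 0, 0, 0], [0, 0, 0.08, 0, 0, 0]],
  ],
)

```text
time: 7.05
tool_pos: [0.4236, 0.2099, 0.1079]
orientation: [2.71, 1.523, -1.788]
contact_force: [18.9, -99.6, 21.6]
finger_gap: 0.006
```

```bash
python3 g.py
```

```text
t 7.05 pos [0.4236 0.2099 0.1079] own -0.2521 0.067 F [ 18.9 -99.6  21.6] gap 0.01
axes(cols) [[-0.01, -0.98, -0.21], [-0.05, -0.21, 0.98], [-1.0, 0.02, -0.04]]
target [0.429 0.234 0.11 ] shift shares [-0.02 -0.07  0.15] mm 25.0
turn shares [ 0.008 -0.022 -0.01 ]
r 0.15678308456426562 phi 1.4237375001333066
```

A 100 N reaction: the door seems to be at its stop, so I back off now.

Request:
drive_tool(
  steps=[
    [[0, 0, -0.15, 0, 0, 0]],
  ],
)

```text
time: 7.13
tool_pos: [0.4275, 0.1858, 0.1087]
orientation: [2.704, 1.516, -1.79]
contact_force: [0.1, 0.6, -1.1]
finger_gap: 0.004
```

Request:
drive_tool(
  steps=[
    [[0, 0.05, -0.25, 0, 0, 0], [0, 0.15, -0.2, 0, 0, 0], [-0.1, 0.2, -0.1, 0, 0, 0], [-0.2, 0.1, -0.1, 0, 0, 0], [-0.2, 0, -0.2, 0, 0, 0]],
  ],
)

```text
time: 7.55
tool_pos: [0.3774, 0.0437, 0.1889]
orientation: [2.559, 1.511, -1.933]
contact_force: [0.8, 0.6, -0.5]
finger_gap: 0.003
```

Request:
drive_tool(
  steps=[
    [[0, 0, -0.25, 0, 0, 0], [0, 0, -0.25, 0, 0, 0], [0, 0, -0.25, 0, 0, 0], [0, 0, -0.2, 0, 0, 0], [0, 0, 0, 0, 0, 0]],
  ],
)

```text
time: 7.97
tool_pos: [0.4144, -0.1041, 0.206]
orientation: [2.914, 1.512, -1.577]
contact_force: [1.0, 0.4, 0.1]
finger_gap: 0.005
```

Run:
```python
from h import *
s,d=snap('scene','s3.png'); t,e=snap('top','t3.png')
st=ctrl.get_state(); print(st['time'],st['contact_force'],st['tool_pos'])
a=cv2.resize(s[60:330,230:460],(400,480)); b=cv2.resize(t[110:290,140:330],(400,380)); b=np.vstack([b,np.zeros((100,400,3),np.uint8)])
cv2.imwrite('pics/c3.png',np.hstack([a,b])[:,:,::-1])
P=pts('top',e); z=P[...,2]
m=(z>.15)&(z<.185)&(t.min(2)>120)&(abs(P[...,1]-.25)<.12)&(P[...,0]>.35)&(P[...,0]<.575)
q=P[m]; v=q-C; print(m.sum(), cv2.minAreaRect(np.stack([v@U,v@V],1).astype(np.float32)*1000))
for n,f in(('top','t'),('scene','s')):
    A=cv2.imread(f'pics/{f}0.png').astype(int); B=cv2.imread(f'pics/{f}3.png').astype(int); D=(abs(A-B).max(2)>60)
    P=pts(n,np.load(f'pics/{f}3.npy'))
    for nm,p in(('left',(.46,.503,.06)),('right',(.467,-.433,.06)),('lowC',(.737,-.192,.11)),('tallC',(.70,.19,.17))):
        r=.06 if 'C' not in nm else .13
        w=np.linalg.norm(P[...,:2]-p[:2],axis=2)<r; print(n,nm,D[w].sum(),w.sum())
```

```text
8.0667 [-0.31954743 -0.20282161  0.64007383] [ 0.41255531 -0.10095158  0.20499801]
329 ((-184.2908935546875, 109.3328857421875), (14.82948112487793, 180.29727172851562), 81.88453674316406)
top left 0 1070
top right 0 1083
top lowC 0 5156
top tallC 340 5071
scene left 0 585
scene right 0 1154
scene lowC 0 4970
scene tallC 185 4301
```

View pics/c3.png

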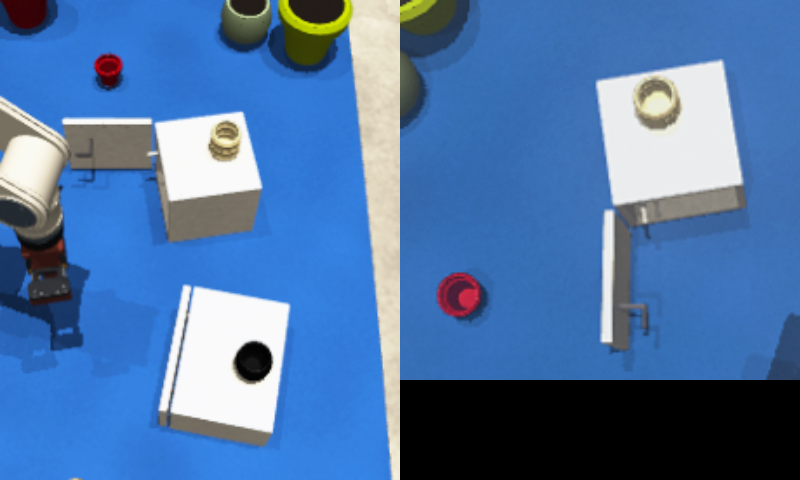

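The door stands at about 98°, and the robot is clear. The low door is shut and all the pots are in place, so I hand in.

```bash
python3 -c "
from station import ctrl
ctrl.sign_off()"
```

```text
the job is handed in; nothing more can be done
```

The tall cupboard's door is wide open, and I handed the job in at about 8 s with the arm clear of everything. I pressed the door near its free edge and drew back. It sprang ajar by itself, and I then swung it open from behind with the shut fingertips and withdrew.

**Last checks:**
- **Door:** the top view puts it about 98° open.
- **Other cupboard and pots:** the low cupboard's door is shut. Around it and the two table pots the before-and-after pictures show no change. The tall cupboard's pot I judged by eye, and it stands where it was.
- **Robot:** the force reading was about zero after withdrawing.

**What went less well:** at the end of the swing I ran the fingers against the door's stop. The wrist force read about 104 N before I backed off, close to the 120 N limit, and a brief higher peak between readings can't be ruled out. The press itself read about 22 N, well over the 5 to 8 N the door needs. I believe both contacts were on the fingers, not the gripper's body, but I could not measure that.

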